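# Pump up the vacuum pad until its indicator pin is out

### The arm

A 6-joint arm with a two-finger parallel gripper is mounted at the origin on the work surface. World frame = base frame: x ahead of the robot, y to its left, z up, the work surface at z = 0. Lengths are in m, angles in rad, forces in N, time in s.
With the tool pointing down it reaches from about 0.275 to 0.725 m from the base axis. Payload 5.6 kg.
Tool frame: the origin (TCP) lies at the very end of the fingers, on their centre line; the grasp point (between the pads) lies 19 mm behind it (r.tcp_to_grasp is the x of the grasp point in the tool frame, in m); x points along the fingers, z is the direction in which the jaws open and shut, and the axes are right-handed (so a half turn about x gives the same grasp; the last joint's range is limited). The gripper opens to 85 mm and grips with 20 to 120 N. Pads are 22 mm wide; open, the fingers measure 114 mm over their backs; the gripper's body (76 mm by 85 mm) begins 54 mm behind the grasp point. The pads swing forward as they close: fully open they stand 13 mm farther back than shut.
Start: joints at [1.393, 0.255, 0.108, 0, -1.424, -0.285], TCP at [0.246, 0.492, 0.231] pointing down, gripper open.
Joint ranges: [-2.95, 2.95], [-1.21, 1.97], [-1.09, 1.5], [-2.87, 1.71], [-2.94, -0.07], [-3.05, 3.05]. Speed limits (rad/s): [2.57, 2.57, 3.14, 3.14, 3.14, 3.14].

### API

Orientations are given as a 3x3 rotation matrix whose columns are the frame's x, y, z axes.
In Python, from rig import r gives the robot as it stands.
- The arm moves only by the tool send_rows, never from a script. Its argument "increments" is text: rows parted by semicolons, each of 6 numbers parted by spaces: the shift along the tool's x, y, z in cm, then the turn, a rotation vector about the tool's x, y, z in degrees. In form: x y z wx wy wz; .... A call has 1 to 20 rows; each row is the pose to reach, as a shift and turn from the pose measured when the call began, along the tool's axes at that moment; what a row does not reach only later rows make up. A row lasts 1/12 s, in which the tool goes at most 41.7 mm and 7.16 degrees, less where a joint would pass 70% of its speed; a pose out of reach is approached as far as the arm can. A call with a gripper value outside its range is refused whole. "fingers" is the finger opening in cm, from 0 to 8.54, set as the call begins (left out, the last holds). The fingers move at their own pace and stop on an object; the grip force is fixed at half the most. Time passes only in rows, so rows that repeat a pose let the fingers close. It gives the time, the measured TCP pose, the force and the opening at its end, in the units of the state.
- r.get_state(): the state, without advancing time (a new reading comes with each control period).
- r.read_camera(name): name is "side" or "top" or "wrist"; returns the picture (420x560x3 uint8, red, green, blue); there is no depth.
- r.camera_info(name): a dict with "vertical_fov" (degrees; the focal length in pixels is half the picture's height over the tangent of half this angle, whatever the lens; pixels are square), "cx", "cy" (the principal point, pixels), "D" ([k1, k2, p1, p2, k3] as OpenCV has them; the pictures are not rectified), "R" (3x3) and "t" (3): a world point X has camera coordinates R X + t. Camera axes: x right, y down, z forward; pixel columns grow to the right and rows downward; lengths in m; the calibration is good to about 2 mm. A picture is of the moment at which its call begins: read the wrist's pose just before it. camera_info takes no time and is no camera call; for the wrist camera it gives the pose at the moment of the call.
- r.job_done(): hands the job in, once; it reports no verdict.
The state is a dict: "time": time; "joints": joint angles; "qd": joint speeds; "tau": joint torques, N m; "eef_pos": TCP position; "tool_rot": TCP orientation; "ft_force": force on the tool from outside, world axes, zero at the start; "ft_torque": the same for the moment, N m; "finger_gap": opening from 0.0 (shut) to 1.0 (fully open).
Only numpy, scipy, OpenCV 4.12 (cv2) and the standard library are available. Lean on these libraries where they do the work, as an engineer would, in place of code of your own. Each camera call takes 0.05 s, during which the arm holds its last target.

### The job

Draw the vacuum that holds the glass blank on its rubber pad: pump the black plunger cap of the bench pump down with your fingertips, full stroke after full stroke, until the bright metal indicator pin has popped fully out of the brass collar on the block beside it, then let the plunger spring up and move clear. Do not touch the pin, and leave the glass blank, the tumbler, the jar and the paddle where they are.

Things in the scene. Friction and masses are not known exactly. Their poses are not given: they have to be found in the camera images.
- pump: Bench vacuum pump, fixed. Grey base plate 130 x 300 x 12 mm (x, y, z; y from -140 to +160). Origin on the table surface, z up. On it at x = 0: at y = -75 mm the aluminium tower, 66 mm across, 105 mm high, plunger on top; at y = +15 a dark steel block 50 x 56 mm, 60 high, with the indicator pin; at y = +105 a rubber vacuum pad, 68 mm across, 42 high, with the glass blank.
- cap_top (a point): Centre of the flat top face of the plunger's round black cap (56 mm across, 14 mm thick, flat top 44 mm across). It stands 147 mm above the table when the plunger is up and moves straight down with the plunger.
- plunger (a joint): Push in m: 0 = sprung up, 0.022 = fully down at its stop. It takes about 5 N at the top and 10 to 14 N at the bottom, a little more when fast; it springs back up by itself in about 0.3 s. A ratchet inside: each full stroke down drives the pin farther, the way up does nothing, strokes under 9 mm may do nothing. 4 to 6 full strokes from the start; extra strokes do no harm.
- pin (a joint): How far the indicator pin stands out, in m: 0 = in, about 0.048 = fully out. It starts at 0 to 0.015, rises up to 9 mm a full stroke and stays where the last stroke left it; the last full stroke takes it from 0.038 to fully out. Only pumping may move it.
- pin_tip (a point): Tip of the bright metal indicator pin, 12 mm across, upright, in a brass collar 32 mm across whose top is 66 mm above the table. The tip is 6 mm above the collar at joint value 0, about 54 mm above it fully out; then a wider foot of the pin, 18 mm across and 6 mm high, shows above the collar.
- blank_center (a point): Centre of the round green glass blank, 84 mm across and 8 mm thick, lying loose on the rubber pad. Leave alone.
- tumbler_center (a point): Centre (half-way up) of an open green glass tumbler, 68 mm across, 90 mm high, behind the pump. Leave alone.
- jar_center (a point): Centre (half-way up) of a closed amber glass jar with a steel cap, 54 mm across, 70 mm high, behind the pump. Leave alone.
- paddle_grip (a point): Grip of a flat shaping paddle, 200 mm long, lying on the table in front of the pump (on the robot's side). Leave alone.

How it is judged:
By the outcome, as a careful person would: the job done as asked, in the order asked, and still so for the second after the job is handed in, with the robot touching nothing.
It also fails if it takes over 48 s, if anything falls off the work surface, if the arm or the gripper's body presses on something with over 40 N, if the wrist force passes 120 N, or if a joint passes its speed limit or range.

## Working session

There is one attempt and no reset: what is moved stays moved. The work goes in short steps, Python scripts to look and compute and a tool call to move; the robot and the scene stay as the last step left them, time stands still between calls to the robot, and variables do not carry over. Pictures are saved under pics/ and viewed, and the job is handed in when it is done.

Besides the shell and the picture viewer there is one more tool, called after "Call:" by a JSON object that holds its "name" and its "arguments". send_rows: Moves the arm, as the interface text tells. Its arguments: {"type":"object","properties":{"increments":{"type":"string"},"fingers":{"type":"number"}},"required":["increments"]}

```bash
ls; mkdir -p pics
python3 - <<'E'
from rig import r
import cv2
s=r.get_state();print(s['time'],s['eef_pos'],s['tool_rot'],s['finger_gap'],s['ft_force'])
for n in('side','top'):
    cv2.imwrite(f'pics/{n}0.png',r.read_camera(n)[:,:,::-1]);i=r.camera_info(n);print(n,i)
E
```

```text
pics
0.0 [0.24528823 0.49173268 0.23040443] [[-7.78951509e-04  8.94762641e-01 -4.46541387e-01]
 [-1.69260664e-03 -4.46542063e-01 -8.94761042e-01]
 [-9.99998264e-01  5.88434530e-05  1.86231580e-03]] 0.9975800913833609 [ 0.32677732  0.35782422 -0.08938399]
side {'vertical_fov': 49.69450498636067, 'cx': 275.70764428859144, 'cy': 208.67760605770897, 'D': array([-0.09795748,  0.        ,  0.        ,  0.        ,  0.        ]), 'R': array([[ 0.97689549, -0.21315216,  0.01553596],
       [-0.14245006, -0.70360286, -0.6961688 ],
       [ 0.15932103,  0.67787106, -0.71770999]]), 't': array([-0.54926768,  0.17272206,  0.76312158])}
top {'vertical_fov': 47.44756424498164, 'cx': 277.8664912134653, 'cy': 212.42890566813654, 'D': array([-0.07657888,  0.        ,  0.        ,  0.        ,  0.        ]), 'R': array([[ 0.02006076, -0.99973106, -0.01163544],
       [-0.98284578, -0.01758523, -0.18358905],
       [ 0.18333506,  0.01511878, -0.98293422]]), 't': array([0.04145603, 0.59444791, 0.94757892])}
```

View pics/side0.png

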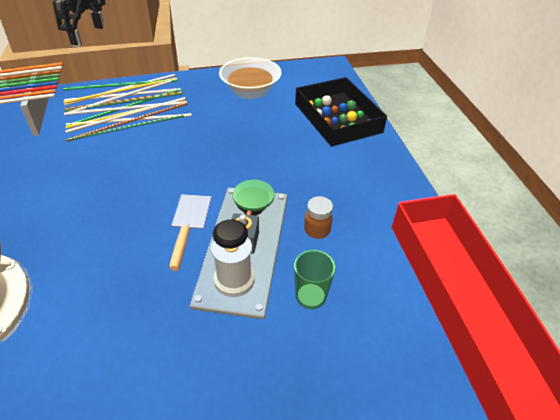

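View pics/top0.png

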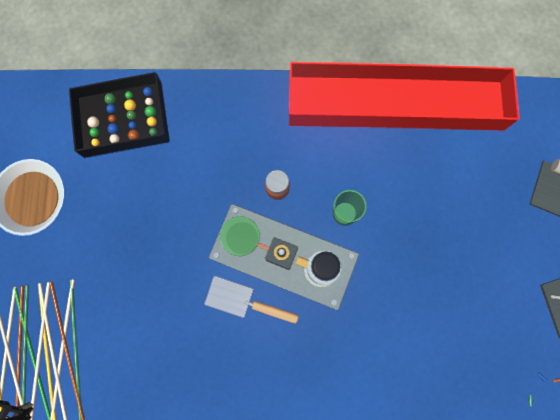

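```bash
cat > h.py <<'E'
import numpy as np,cv2
from rig import r
def K(i):
    f=210/np.tan(np.radians(i['vertical_fov']/2));return np.array([[f,0,i['cx']],[0,f,i['cy']],[0,0,1]])
def ray(i,uv):
    p=cv2.undistortPoints(np.array([[uv]],float),K(i),i['D'])[0,0]
    d=i['R'].T@np.array([p[0],p[1],1]);return -i['R'].T@i['t'],d/np.linalg.norm(d)
def onz(i,uv,z):
    c,d=ray(i,uv);return c+d*(z-c[2])/d[2]
def tri(a,b):
    (c,d),(e,f)=a,b
    s=np.linalg.lstsq(np.c_[d,-f],e-c,rcond=None)[0];p=c+d*s[0];q=e+f*s[1];return (p+q)/2,np.linalg.norm(p-q)
def proj(i,X):
    return cv2.projectPoints(np.array([X],float),cv2.Rodrigues(i['R'])[0],i['t'],K(i),i['D'])[0][0,0]
E
python3 - <<'E'
from h import *
I={n:r.camera_info(n) for n in('side','top')}
c={}
for n,(x0,y0,x1,y1) in dict(side=(205,212,255,250),top=(300,240,350,290)).items():
    im=cv2.imread(f'pics/{n}0.png');m=np.zeros(im.shape[:2],np.uint8)
    m[y0:y1,x0:x1]=(im[y0:y1,x0:x1].max(2)<60)*255
    cs=max(cv2.findContours(m,0,2)[0],key=cv2.contourArea);M=cv2.moments(cs)
    c[n]=np.array([M['m10']/M['m00'],M['m01']/M['m00']]);print(n,c[n],cv2.boundingRect(cs),cv2.fitEllipse(cs),onz(I[n],c[n],.14))
    cv2.imwrite(f'pics/{n}crop.png',cv2.resize(im[185:320,180:345] if n=='side' else im[195:320,200:365],None,fx=4,fy=4,interpolation=2))
print(tri(ray(I['side'],c['side']),ray(I['top'],c['top'])))
for uv in [(234,207),(355,255),(337,307),(211,257)]: print('plate corner',onz(I['top'],uv,.012))
E
```

```text
side [231.54775828 239.04808317] (214, 220, 34, 28) ((230.13397216796875, 232.69784545898438), (26.46554946899414, 31.070003509521484), 89.58905029296875) [ 0.47778219 -0.05652942  0.14      ]
top [328.18333333 258.87777778] (313, 253, 26, 26) ((325.3795471191406, 265.76025390625), (25.542037963867188, 25.793302536010742), 144.4912567138672) [ 0.49041004 -0.04517957  0.14      ]
(array([ 0.48500152, -0.04629312,  0.12867141]), np.float64(0.012797917476101527))
plate corner [0.61204411 0.15011105 0.012     ]
plate corner [ 0.51123065 -0.11479369  0.012     ]
plate corner [ 0.40011192 -0.07594125  0.012     ]
plate corner [0.50105647 0.19594866 0.012     ]
```

View pics/sidecrop.png

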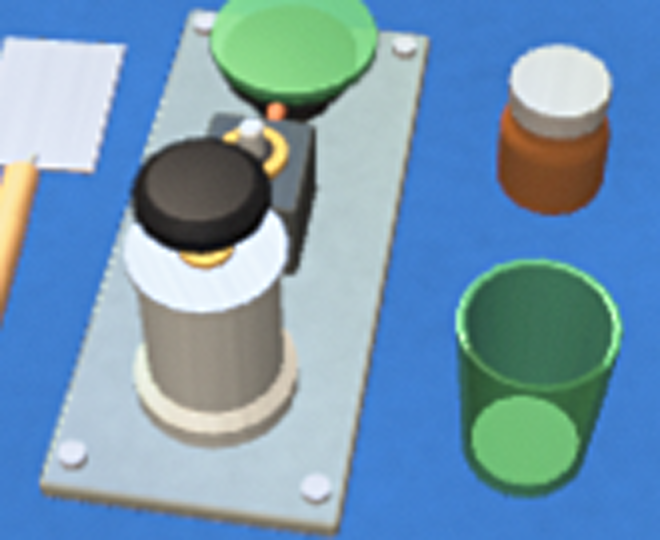

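View pics/topcrop.png

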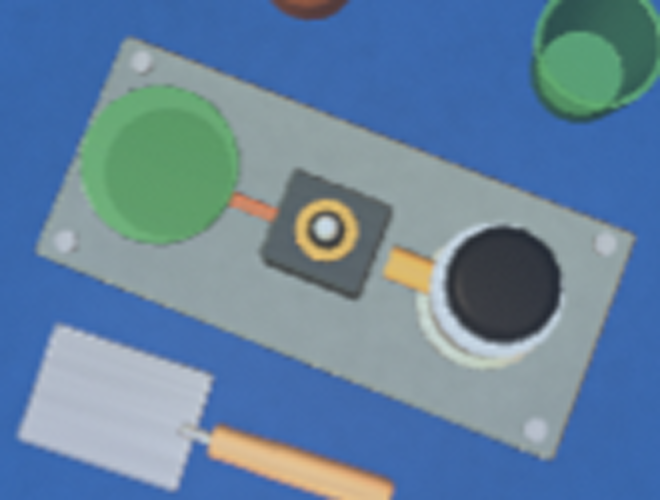

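Run:
```python
from h import *
I={n:r.camera_info(n) for n in('side','top')}
a,b=(230.8,230.9),(326.0,265.9)
print(onz(I['side'],a,.147),onz(I['top'],b,.141),tri(ray(I['side'],a),ray(I['top'],b)))
P=np.array([[.61204,.1501],[.5112,-.1148],[.4001,-.0759],[.5011,.1959]])
ctr=P.mean(0);y=(P[0]-P[1])/np.linalg.norm(P[0]-P[1]);x=np.array([y[1],-y[0]])
print('plate len',np.linalg.norm(P[0]-P[1]),np.linalg.norm(P[1]-P[2]))
o=ctr-0.01*y
for n,v in dict(cap=-.075,block=.015,pad=.105).items(): print(n,o+v*y)
print('yaw of pump y',np.degrees(np.arctan2(y[1],y[0])))
print('pin top view',onz(I['top'],(281.2,252.2),.08), 'tumbler',onz(I['top'],(345,213),.01))
s=r.get_state();Rt=s['tool_rot']
cap=np.append(onz(I['top'],b,.141)[:2],0.147)
print('d world',cap-s['eef_pos'],'tool',Rt.T@(cap-s['eef_pos'])*100)
```

```text
[ 0.47858978 -0.04586231  0.147     ] [ 0.47705036 -0.0410181   0.141     ] (array([ 0.47801141, -0.04098848,  0.14139893]), np.float64(0.001976289129584349))
plate len 0.2834443783178633 0.11771329576560159
cap [ 0.47586985 -0.04061387]
block [0.50788883 0.04349787]
pad [0.53990781 0.12760961]
yaw of pump y 69.1595744167147
pin top view [0.50752993 0.04399938 0.08      ] tumbler [ 0.60336014 -0.09389012  0.01      ]
d world [ 0.23175326 -0.53277944 -0.08347485] tool [ 8.41650582 44.52441343 37.31024735]
```

Call:
{"name": "send_rows", "arguments": {"increments": "0.1 0.9 0.75 0 0 0; 0.2 2.7 2.2 0 0 0; 0.4 4.9 4.1 0 0 0; 0.7 7.6 6.3 0 0 0; 0.9 10.3 8.6 0 0 0; 1.2 12.9 10.8 0 0 0; 1.4 15.6 13.1 0 0 0; 1.6 18.3 15.3 0 0 0; 1.9 21 17.6 0 0 0; 2.1 23.6 19.8 0 0 0; 2.4 26.3 22 0 0 0; 2.6 29 24.3 0 0 0; 2.8 31.7 26.5 0 0 0; 3.1 34.3 28.8 0 0 0; 3.3 37 31 0 0 0; 3.6 39.7 33.2 0 0 0; 3.8 41.9 35.1 0 0 0; 4 43.7 36.6 0 0 0; 4 44.6 37.35 0 0 0; 4 44.6 37.35 0 0 0", "fingers": 0}}

```text
time: 1.77
eef_pos: [0.4774, -0.044, 0.1904]
tool_rot: [[-0.002, 0.893, -0.449], [-0.002, -0.449, -0.893], [-1.0, -0.001, 0.003]]
ft_force: [0.2, 0.3, -0.3]
finger_gap: 0.002
```

Run:
```python
from h import *
ims=[]
for n,(x0,y0) in dict(side=(180,150),top=(220,180)).items():
    im=r.read_camera(n)[:,:,::-1]; ims.append(cv2.resize(im[y0:y0+150,x0:x0+133],None,fx=3,fy=3,interpolation=2))
cv2.imwrite('pics/a1.png',np.hstack(ims))
s=r.get_state();print(s['time'],s['eef_pos'],[proj(r.camera_info(n),s['eef_pos']) for n in('side','top')])
```

```text
1.8667 [ 0.47699012 -0.04207951  0.19077174] [array([227.71941084, 209.7351523 ]), array([329.05135074, 263.88596297])]
```

View pics/a1.png

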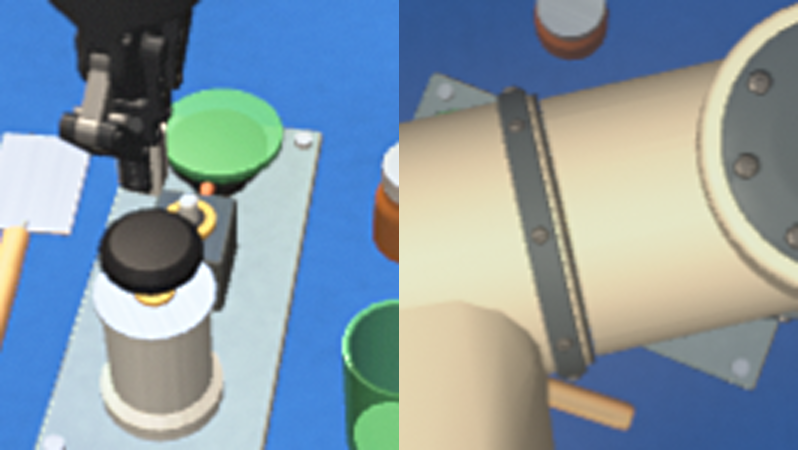

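Call:
{"name": "send_rows", "arguments": {"increments": "1.5 0 0 0 0 0; 3 0 0 0 0 0; 4 0 0 0 0 0; 4.6 0 0 0 0 0; 5.2 0 0 0 0 0; 5.8 0 0 0 0 0; 6.2 0 0 0 0 0; 6.5 0 0 0 0 0; 6.6 0 0 0 0 0; 6.6 0 0 0 0 0"}}

```text
time: 2.7
eef_pos: [0.4761, -0.0414, 0.126]
tool_rot: [[-0.002, 0.895, -0.447], [-0.001, -0.447, -0.895], [-1.0, -0.001, 0.002]]
ft_force: [-6.6, 2.7, 9.6]
finger_gap: -0.003
```

Call:
{"name": "send_rows", "arguments": {"increments": "0.2 0 0 0 0 0; 0.3 0 0 0 0 0; 0.3 0 0 0 0 0"}}

```text
time: 2.95
eef_pos: [0.476, -0.0414, 0.1249]
tool_rot: [[-0.0, 0.895, -0.445], [-0.002, -0.445, -0.895], [-1.0, 0.001, 0.002]]
ft_force: [-5.5, 0.6, 11.3]
finger_gap: -0.002
```

```bash
cat > look.py <<'E'
import sys
from h import *
im=r.read_camera('side')[:,:,::-1]; s=r.get_state();print(s['time'],s['eef_pos'],s['ft_force'])
cv2.imwrite(f'pics/{sys.argv[1]}.png',cv2.resize(im[160:310,170:350],None,fx=4,fy=4,interpolation=2))
E
python3 look.py b1
```

```text
3.0 [ 0.47604547 -0.04134293  0.12491497] [-4.97502763 -0.58721178  9.96533499]
```

View pics/b1.png

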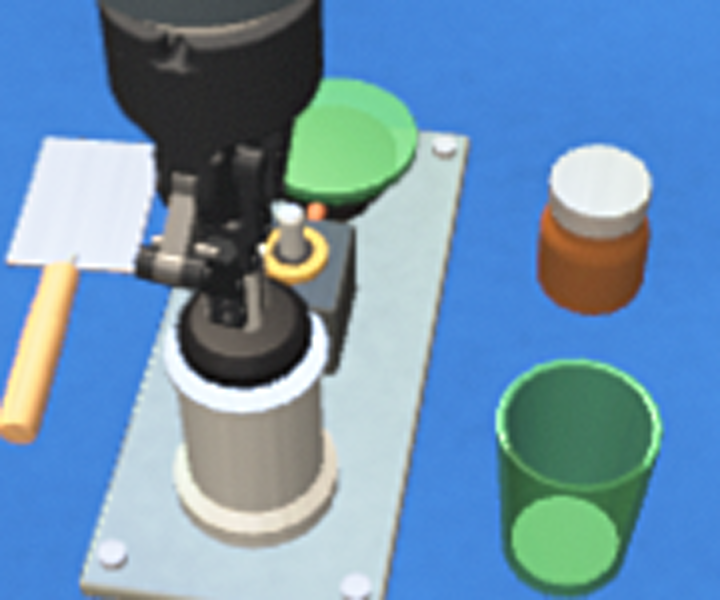

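Call:
{"name": "send_rows", "arguments": {"increments": "-1 0 0 0 0 0; -2.2 0 0 0 0 0; -3 0 0 0 0 0; -3 0 0 0 0 0; -2.5 0 0 0 0 0; -1.8 0 0 0 0 0; -1.1 0 0 0 0 0; -0.4 0 0 0 0 0; 0.2 0 0 0 0 0; 0.5 0 0 0 0 0; 0.5 0 0 0 0 0; 0.5 0 0 0 0 0"}}

```text
time: 4.0
eef_pos: [0.4768, -0.0411, 0.1245]
tool_rot: [[0.004, 0.896, -0.444], [-0.002, -0.444, -0.896], [-1.0, 0.005, 0.0]]
ft_force: [-16.6, 7.0, 40.7]
finger_gap: 0.003
```

```bash
python3 look.py b2
```

```text
4.05 [ 0.47685079 -0.04105866  0.12446871] [-15.74688311   6.6645134   40.31405483]
```

View pics/b2.png

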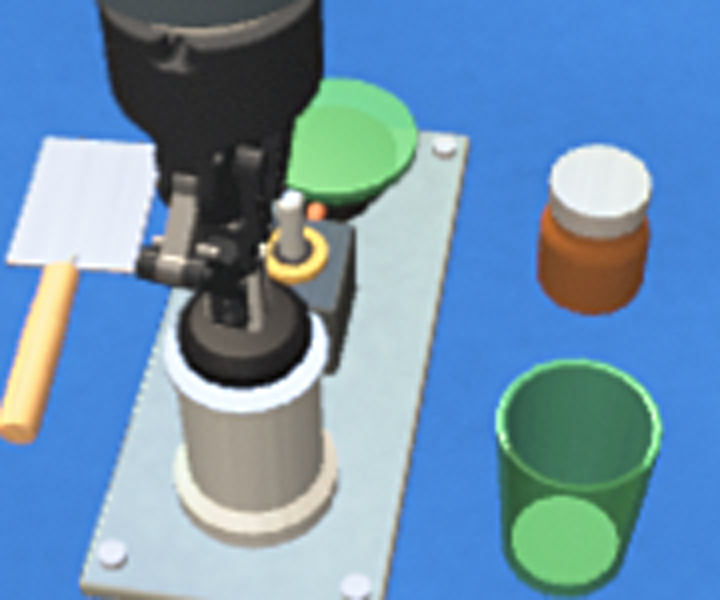

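Call:
{"name": "send_rows", "arguments": {"increments": "-1 0 0 0 0 0; -2.2 0 0 0 0 0; -3 0 0 0 0 0; -3 0 0 0 0 0; -2.5 0 0 0 0 0; -1.8 0 0 0 0 0; -1.1 0 0 0 0 0; -0.4 0 0 0 0 0; 0.1 0 0 0 0 0; 0.2 0 0 0 0 0; 0.2 0 0 0 0 0"}}

```text
time: 4.97
eef_pos: [0.4771, -0.041, 0.1246]
tool_rot: [[0.006, 0.897, -0.443], [-0.003, -0.443, -0.897], [-1.0, 0.007, -0.0]]
ft_force: [-10.0, 4.5, 26.7]
finger_gap: -0.002
```

```bash
python3 look.py b3
```

```text
5.0167 [ 0.4770301  -0.041042    0.12458817] [-10.39338217   4.73715898  26.77190646]
```

View pics/b3.png

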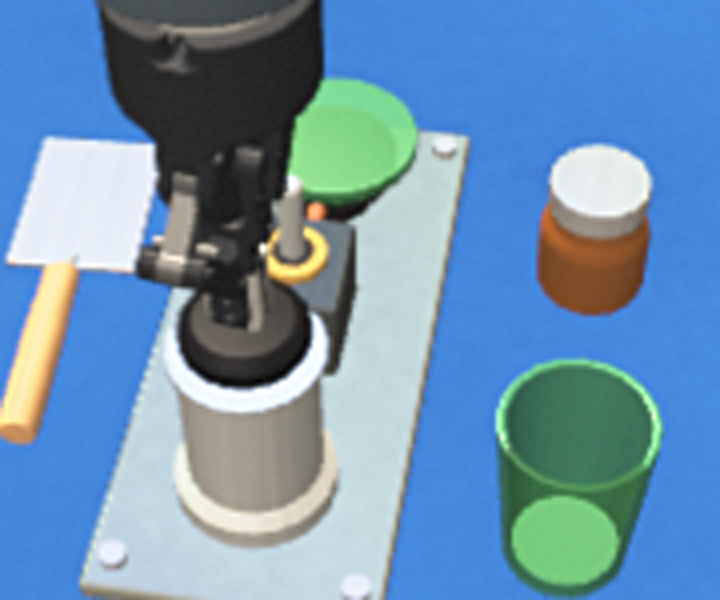

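Call:
{"name": "send_rows", "arguments": {"increments": "-1 0 0 0 0 0; -2.2 0 0 0 0 0; -3 0 0 0 0 0; -3 0 0 0 0 0; -2.5 0 0 0 0 0; -1.8 0 0 0 0 0; -1.1 0 0 0 0 0; -0.4 0 0 0 0 0; 0.1 0 0 0 0 0; 0.2 0 0 0 0 0; 0.2 0 0 0 0 0"}}

```text
time: 5.93
eef_pos: [0.4772, -0.041, 0.1246]
tool_rot: [[0.008, 0.897, -0.442], [-0.003, -0.442, -0.897], [-1.0, 0.008, -0.001]]
ft_force: [-10.0, 4.2, 26.2]
finger_gap: -0.0
```

```bash
python3 look.py b4
```

```text
5.9833 [ 0.47719414 -0.04103145  0.12461547] [-10.18898807   3.43381075  26.19512401]
```

View pics/b4.png

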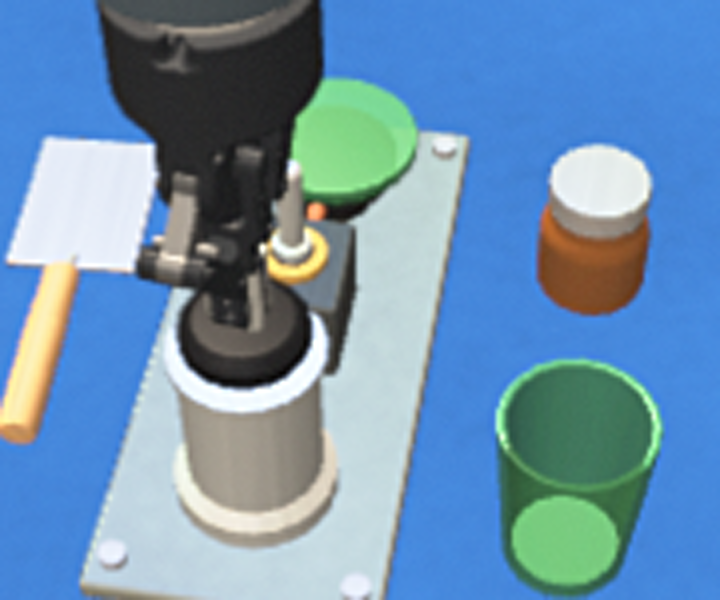

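The wider foot now shows above the collar at (291,247). I'll do two more strokes, which the task says do no harm, then measure.

Call:
{"name": "send_rows", "arguments": {"increments": "-1 0 0 0 0 0; -2.2 0 0 0 0 0; -3 0 0 0 0 0; -3 0 0 0 0 0; -2.5 0 0 0 0 0; -1.8 0 0 0 0 0; -1.1 0 0 0 0 0; -0.4 0 0 0 0 0; 0.1 0 0 0 0 0; 0.2 0 0 0 0 0; 0.2 0 0 0 0 0"}}

```text
time: 6.9
eef_pos: [0.4772, -0.041, 0.1246]
tool_rot: [[0.009, 0.897, -0.441], [-0.004, -0.441, -0.898], [-1.0, 0.01, -0.001]]
ft_force: [-10.2, 3.6, 26.4]
finger_gap: 0.001
```

```bash
python3 look.py b5
```

```text
6.95 [ 0.47721046 -0.04099348  0.12459509] [-10.44659133   4.63165672  25.08691918]
```

View pics/b5.png

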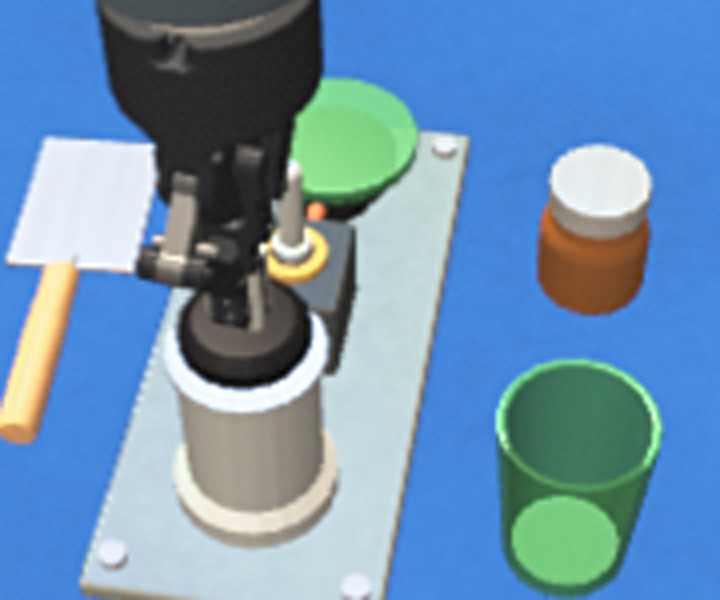

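Call:
{"name": "send_rows", "arguments": {"increments": "-1 0 0 0 0 0; -2.5 0 0 0 0 0; -4.5 0 0 0 0 0; -7 0 0 0 0 0; -9.5 0 0 0 0 0; -11.5 0.5 1 0 0 0; -12 1.5 3 0 0 0; -12 2.8 5.6 0 0 0; -12 4.1 8.2 0 0 0; -12 5.4 10.8 0 0 0; -12 6.7 13.4 0 0 0; -12 7.8 15.8 0 0 0; -12 8.6 17.4 0 0 0; -12 8.8 18 0 0 0; -12 8.8 18 0 0 0; -12 8.8 18 0 0 0"}}

```text
time: 8.28
eef_pos: [0.4754, -0.2405, 0.2439]
tool_rot: [[0.007, 0.897, -0.442], [-0.003, -0.442, -0.897], [-1.0, 0.007, -0.001]]
ft_force: [0.7, -0.7, 0.0]
finger_gap: -0.0
```

Run:
```python
from h import *
s=r.get_state();print(s['time'],s['eef_pos'],s['ft_force'])
ims=[]
for n,(x0,y0) in dict(side=(160,160),top=(200,180)).items():
    im=r.read_camera(n)[:,:,::-1]; cv2.imwrite(f'pics/f_{n}.png',im); ims.append(cv2.resize(im[y0:y0+150,x0:x0+180],None,fx=2.2,fy=3*2.2/3,interpolation=2))
cv2.imwrite('pics/f.png',np.hstack(ims))
# block position from plate/pin: where side/top expects pin features
for z in(.066,.072,.111,.120): print(z,[proj(r.camera_info(n),[.5077,.0435,z]).round(1) for n in('side','top')])
for n in('side','top'):
    a=cv2.imread(f'pics/{n}0.png').astype(int);b=cv2.imread(f'pics/f_{n}.png').astype(int)
    m=(abs(a-b).max(2)>40).astype(np.uint8);k,l,st,ct=cv2.connectedComponentsWithStats(m)
    print(n,[tuple(q) for q in st[1:] if q[4]>8])
```

```text
8.2833 [ 0.47535749 -0.24051774  0.2439488 ] [ 0.73146543 -0.71029977  0.0080524 ]
0.066 [array([241.9, 221.8]), array([281.5, 252.8])]
0.072 [array([241.8, 219.5]), array([281.5, 252.5])]
0.111 [array([241. , 204.4]), array([281.4, 250.5])]
0.12 [array([240.8, 200.8]), array([281.4, 250. ])]
side [(np.int32(52), np.int32(0), np.int32(54), np.int32(47), np.int32(1370)), (np.int32(148), np.int32(0), np.int32(163), np.int32(311), np.int32(28151)), (np.int32(231), np.int32(0), np.int32(10), np.int32(6), np.int32(21)), (np.int32(195), np.int32(6), np.int32(14), np.int32(9), np.int32(33)), (np.int32(223), np.int32(21), np.int32(9), np.int32(13), np.int32(40)), (np.int32(195), np.int32(22), np.int32(5), np.int32(5), np.int32(10)), (np.int32(213), np.int32(23), np.int32(6), np.int32(6), np.int32(17)), (np.int32(214), np.int32(31), np.int32(5), np.int32(8), np.int32(23)), (np.int32(226), np.int32(38), np.int32(4), np.int32(4), np.int32(10)), (np.int32(0), np.int32(176), np.int32(4), np.int32(26), np.int32(67)), (np.int32(217), np.int32(228), np.int32(19), np.int32(12), np.int32(128)), (np.int32(0), np.int32(240), np.int32(2), np.int32(24), np.int32(34))]
top [(np.int32(328), np.int32(144), np.int32(232), np.int32(276), np.int32(43089)), (np.int32(277), np.int32(246), np.int32(9), np.int32(11), np.int32(48)), (np.int32(0), np.int32(400), np.int32(34), np.int32(20), np.int32(480))]
```

View pics/f.png

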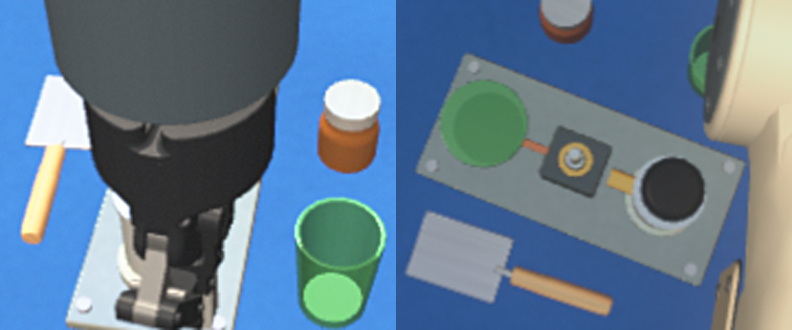

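Call:
{"name": "send_rows", "arguments": {"increments": "0 -0.7 0.35 0 0 0; 0 -2.7 1.3 0 0 0; 0 -5 2.5 0 0 0; 0 -7.5 3.7 0 0 0; 0 -10 4.9 0 0 0; 0 -12 5.9 0 0 0; 0 -13.2 6.5 0 0 0; 0 -13.4 6.6 0 0 0; 0 -13.4 6.6 0 0 0; 0 -13.4 6.6 0 0 0"}}

```text
time: 9.22
eef_pos: [0.3269, -0.2401, 0.2436]
tool_rot: [[0.009, 0.898, -0.44], [-0.003, -0.44, -0.898], [-1.0, 0.009, -0.001]]
ft_force: [0.3, -0.5, -0.2]
finger_gap: 0.003
```

Run:
```python
from h import *
s=r.get_state();print(s['time'],s['eef_pos'],s['ft_force'],abs(s['qd']).max())
ims=[]
for n,(x0,y0) in dict(side=(170,160),top=(200,180)).items():
    im=r.read_camera(n)[:,:,::-1]; cv2.imwrite(f'pics/g_{n}.png',im); ims.append(cv2.resize(im[y0:y0+150,x0:x0+180],None,fx=2.2,fy=2.2,interpolation=2))
    a=cv2.imread(f'pics/{n}0.png').astype(int);b=im.astype(int)
    m=(abs(a-b).max(2)>40).astype(np.uint8);k,l,st,ct=cv2.connectedComponentsWithStats(m)
    print(n,[q.tolist() for q in st[1:] if q[4]>8])
cv2.imwrite('pics/g.png',np.hstack(ims))
```

```text
9.2167 [ 0.32694186 -0.24008679  0.24364866] [ 0.32506248 -0.46022354 -0.16147815] 0.02178617147867962
side [[0, 0, 130, 340, 27360], [20, 36, 5, 10, 15], [238, 200, 10, 25, 144], [0, 240, 1, 23, 23]]
top [[277, 247, 9, 10, 55], [340, 290, 220, 130, 22541], [0, 400, 34, 20, 500]]
```

View pics/g.png

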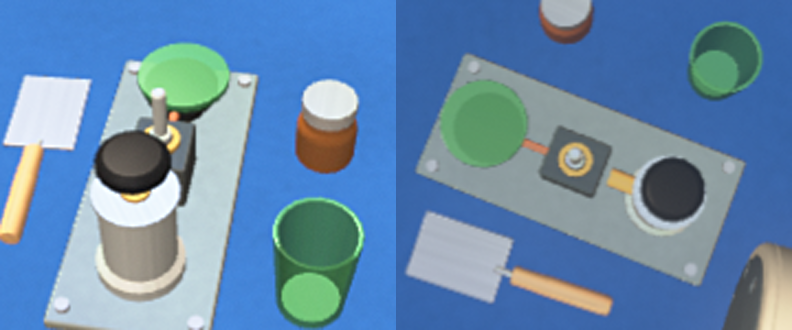

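Run:
```python
from rig import r
print(r.job_done())
```

```text
the job is handed in; nothing more can be done
None
```

The indicator pin is fully out, the plunger has sprung back up, and the arm is clear. I handed the job in at about 9.3 s of the 48 s allowed.

- **Pumping:** I found the cap at about (0.477, -0.041) m and pressed it with shut fingertips for five full strokes, down to the stop. The pin's wider foot showed above the collar after the fourth stroke, and the fifth made no visible change. I had planned two extra strokes but did only that one.
- **Last checks:** In the side view the pin tip sits at about row 200. A tip 120 mm above the table, which is fully out, should appear at row 200.8. Compared with the starting pictures, both views changed only at the pin and the arm. The blank, tumbler, jar and paddle therefore have not moved. The wrist force was close to zero at the end.
- **What disagreed:**
  - The first automatic cap mask was partial, and its two views disagreed by about 13 mm, so I re-measured the cap by hand. The two views then agreed to 2 mm.
  - On the second stroke I pressed to about 41 N with the fingertips against the stop. I eased off to about 26 N for the rest.

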